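Refit the way cover on the injector inspection slide

ROBOT

A 7-joint arm with a two-finger parallel gripper is mounted at the origin on the work surface. World frame = base frame: x ahead of the robot, y to its left, z up, the work surface at z = 0. Lengths are in m, angles in rad, forces in N, time in s.
With the tool pointing down it reaches from about 0.425 to 0.875 m from the base axis. Payload 4.7 kg.
Tool frame: the origin (TCP) lies between the finger pads; the fingertips stand 14 mm ahead of it and the grasp point (between the pads) lies 5 mm behind it; z points along the fingers, y is the line along which they close (so a half turn about z gives the same grasp; the last joint's range is limited). The gripper opens to 87 mm and grips with 3 to 60 N. Pads are 19 mm wide; open, the fingers measure 117 mm over their backs; the gripper's body (75 mm by 190 mm) begins 51 mm behind the grasp point.
Start: joints at [-1.135, 0.321, -0.07, 1.45, 0.023, 1.371, -0.057], TCP at [0.266, 0.593, 0.237] pointing down, gripper open.
Joint ranges: [-2.86, 2.86], [-0.3, 2.09], [-1.38, 1.24], [0.06, 2.45], [-1.56, 4.7], [0.09, 2.05], [-2.69, 2.69]. Speed limits (rad/s): [2.57, 2.57, 3.14, 3.14, 3.14, 3.14, 3.14].

INTERFACE

Orientations are given as a rotation vector (axis times angle).
In Python, from bench import ctrl gives the robot as it stands.
- The arm moves only by the tool step_arm, never from a script. Its argument "commands" is a list of rows, each an object with "travel": the shift along the tool's x, y, z in m, a list of three; "turn": the turn, a rotation vector about the tool's x, y, z in degrees, a list of three. A call has 1 to 5 rows; each row is the pose to reach, as a shift and turn from the pose commanded when the call began, along the tool's axes at that moment; what a row does not reach only later rows make up. A row lasts 1/10 s, in which the tool goes at most 50 mm and 8.59 degrees, less where a joint would pass 70% of its speed; a pose out of reach is approached as far as the arm can. A call with a gripper value outside its range is refused whole. "gripper" is the opening, from 0 (shut) to 1 (fully open), set as the call begins (left out, the last holds). The fingers move at their own pace and stop on an object; "force" is the grip in N (left out, the last holds). Time passes only in rows, so rows that repeat a pose let the fingers close. It gives the time, the measured TCP pose, the force, the opening and the grip force at its end, in the units of the state.
- ctrl.get_state(): the state, without advancing time (a new reading comes with each control period).
- ctrl.get_image(name): name is "scene" or "top" or "wrist"; returns the picture (400x640x3 uint8, red, green, blue); there is no depth.
- ctrl.camera_model(name): a dict with "fx", "fy", "cx", "cy" (pixels), "k1" (the pictures are not rectified: a ray, as slopes to the right and down, at radius r is drawn at 1 + k1 r^2 times it, then the intrinsics apply), "R" (3x3) and "t" (3): a world point X has camera coordinates R X + t; the wrist camera has in their place "T_tool_cam" (4x4, takes a point from camera to tool coordinates, whose origin is the TCP and whose axes are the flange's). Camera axes: x right, y down, z forward; pixel columns grow to the right and rows downward; lengths in m; the calibration is good to about 2 mm. A picture is of the moment at which its call begins: read the wrist's pose just before it. camera_model takes no time and is no camera call.
- ctrl.close_job(): hands the job in; it is judged then, once.
The state is a dict: "time": time; "joint_positions": joint angles; "qd": joint speeds; "joint_torque": joint torques, N m; "position": TCP position; "tool_rot": TCP orientation; "ft_force": force on the tool from outside, world axes, zero at the start; "torque": the same for the moment, N m; "grip_width": opening from 0.0 (shut) to 1.0 (fully open); "grip_force": force on a finger pad.
Only numpy, scipy, OpenCV 4.12 (cv2) and the standard library are available. Lean on these libraries where they do the work, as an engineer would, in place of code of your own. Each camera call takes 0.05 s, during which the arm holds its last target. There are 200 camera calls.

TASK

Flip the red-handled cam lever fully down to lock the injector carriage where it stands. Then take the aluminium cover strip by its blue grip, lay it between the two ways of the slide with the edge farther from the grip towards the carriage, and slide that edge in under the yellow lap plate, without lifting the plate, until it is home against the carriage. Finish still holding the strip there, pressed down flat on its seat with a firm, steady push; leave the other parts on the bench where they lie.

Things in the scene. Friction and masses are not known exactly. Their poses are not given: they have to be found in the camera images.
- bed: dark anodised slide bed, fixed, 430 mm long (y), 130 mm wide (x), with two bright steel ways along its length, 10 mm wide, inner faces at x = +-54 mm, tops 43 mm above the bench; a ledge 10 mm high runs along its -x side out to x = -95 mm. Origin on the bench on its middle line, 220 mm from the open end (-y). x points away from the cam lever, y along the slide towards the carriage, z up
- seat: flat grey steel plate between the ways on which the strip lies, 108 mm wide; its surface is 36 mm above the bench, 7 mm below the tops of the ways. Origin at its underside (33 mm above the bench), 10 mm to -y of the bed's origin; axes as the bed
- carriage (a joint): position (m) of the injector carriage along the bed's y, -0.03 to 0.03, 0 at the start, growing away from the open end. It is 150 mm long and carries a V-block, the clamped injector (top 117 mm above the bench) and a toggle clamp (to 145 mm). Free, it slides at a push of about 3 N; with the cam lever down it has 1 mm of play, then holds against 20 N
- carriage_face (a point): middle of the carriage's upright end face between the ways, 40 mm above the bench (4 mm above the seat), against which the strip's edge comes home; same axes as the bed
- cam_lever (a joint): cam lever on the carriage's -x side (rad): 0 is up and free (arm 74 degrees above level, leaning out to -x), 1.20 is fully down and locked (6 degrees above level, pointing to -x); starts at 0 to 0.2. Swings about an axis along the bed's y and stays where it is left; needs about 2 N at the grip at first, about 10 N in the last half, where its cam squeezes a brass shoe onto the bed's ledge
- lever_grip (a point): centre of the red grip of the cam lever, a round bar 18 mm thick and 50 mm long along the arm, 70 mm from the pivot. The pivot lies, in the bed's axes, 77 mm to -x and 75 mm to +y of the carriage_face point, 39 mm above the bench. Nothing stands within 60 mm of the grip to either side along the bed's y, nor on its outer (-x) side
- lap_plate (a joint): yellow lap plate hinged on the carriage's end face, in rad: 0 is lying flat on the ways by its own weight (90 g), growing as its free edge lifts (0.1 is about 4 mm)
- lap_edge (a point): middle of the lap plate's free edge, on its underside, 43 mm above the bench when it lies flat. The plate is 128 mm wide, 3 mm thick and reaches 40 mm from the carriage face towards -y; between it and the seat is a slot 7 mm high, 108 mm wide and 40 mm deep
- strip: loose way-cover strip, aluminium plate 160 mm long (its y), 96 mm wide (x), 4 mm thick, about 0.22 kg; origin at the middle of its underside; +y points to the edge to be tucked in, the edge farther from the grip
- strip_grip (a point): centre of the strip's blue upright grip, a block 56 mm long across the strip (x), 12 mm thick along the strip (y) and 36 mm high, from 4 to 40 mm above the strip's underside; it stands 105 mm behind the tucked edge (y = -25 mm of the strip); this point is 22 mm above the underside; axes as the strip
- strip_edge (a point): middle of the strip's edge that is tucked in (y = +80 mm of the strip), half-way through its 4 mm thickness; axes as the strip
- sleeve: bystander: purple anodised adapter sleeve standing upright, 30 mm across, 46 mm high; origin under its centre
- hollow_bolt: bystander: steel hollow bolt standing on its hexagon head, 25 mm across, 39 mm high; origin under its centre
- spacer: bystander: white ceramic insulator spacer, 28 mm across, 22 mm high; origin under its centre
- boot: bystander: grey rubber nozzle boot, 30 mm across, 42 mm high; origin under its centre
- ring_spanner: bystander: chrome ring spanner lying flat, 205 mm long along its x, 33 mm wide, 8 mm high; origin under its middle
- screwdriver: bystander: screwdriver with a green handle, lying flat, 200 mm long along its x; origin under its middle
Things that resemble listed ones, but are neither listed nor needed, are in the scene too. Of the things that look like the strip, take the one that is farthest from the robot's base at the start.

How it is judged:
By the outcome, as a careful person would: the job done as asked, in the order asked, and still so for the second after the job is handed in, while the arm keeps its last pose, push and grip.
It also fails if it takes over 51 s, if anything falls off the work surface, if the arm or the gripper's body presses on something with over 40 N, if the wrist force passes 120 N, or if a joint passes its speed limit or range.

## Working session

There is one attempt and no reset: what is moved stays moved. The work goes in short steps, Python scripts to look and compute and a tool call to move; the robot and the scene stay as the last step left them, time stands still between calls to the robot, and variables do not carry over. Pictures are saved under pics/ and viewed, at most 10 in all, crops included, and the job is handed in when it is done.

Besides the shell and the picture viewer there is one more tool, called after "Emit:" as name(argument=value, ...), one argument or row to a line, values as JSON. step_arm: Moves the arm, as the interface text tells. Its arguments: {"type":"object","properties":{"commands":{"type":"array"},"gripper":{"type":"number"},"force":{"type":"number"}},"required":["commands"]}

```bash
mkdir -p pics; ls; python3 - <<'E'
from bench import ctrl
import cv2,numpy as np
s=ctrl.get_state();print(s)
for n in("scene","top"):
    im=ctrl.get_image(n);cv2.imwrite(f"pics/{n}0.png",im[:,:,::-1]);print(n,ctrl.camera_model(n))
print(ctrl.camera_model("wrist"))
E
```

```text
pics
{'time': 0.0, 'joint_positions': array([-1.13486323,  0.32180613, -0.07006837,  1.45163591,  0.02259121,
        1.3707912 , -0.05691207]), 'qd': array([-2.83472650e-04, -1.78299247e-04,  7.19331784e-05, -5.65457846e-04,
        1.21630675e-03,  1.80135488e-03, -3.55467974e-04]), 'joint_torque': array([ 3.20404524e-04, -4.91291428e+01, -4.03539296e-01, -3.12532961e+01,
       -6.38788682e-02,  4.38849139e-02,  1.99446226e-04]), 'position': array([0.26597429, 0.59253501, 0.23549193]), 'tool_rot': array([-6.57649031e-01, -3.07168186e+00,  2.87446016e-03]), 'ft_force': array([-0.26891386, -0.77248781, -0.2076431 ]), 'torque': array([-0.02758867,  0.00298399, -0.01892995]), 'grip_force': 0.0, 'grip_width': 0.9972381905667662}
scene {'fx': 465.4506794716218, 'fy': 465.4506794716218, 'cx': 312.1273367524536, 'cy': 197.69850415221123, 'k1': 0.04350092737786845, 'R': array([[-0.60803738,  0.79385334,  0.00934996],
       [ 0.48204959,  0.37852346, -0.79015706],
       [-0.630808  , -0.47593788, -0.61283309]]), 't': array([ 0.45190022, -0.13101414,  1.59780974])}
top {'fx': 436.6621185138324, 'fy': 436.6621185138324, 'cx': 311.19614252864073, 'cy': 199.52739757176985, 'k1': -0.02665081395976138, 'R': array([[ 1.50796752e-02, -9.99880671e-01,  3.35377069e-03],
       [-9.86155691e-01, -1.54264658e-02, -1.65102931e-01],
       [ 1.65134966e-01, -8.17641469e-04, -9.86270639e-01]]), 't': array([-0.18353733,  0.57991981,  0.99553774])}
{'fx': 356.4088439016748, 'fy': 356.4088439016748, 'cx': 316.21168925811804, 'cy': 195.44735916310827, 'k1': -0.06752638611125314, 'T_tool_cam': array([[-5.02200520e-04, -9.54150820e-01, -2.99325843e-01,
         8.25301362e-02],
       [ 9.99999049e-01, -9.46101172e-05, -1.37618495e-03,
         4.55671983e-05],
       [ 1.28476875e-03, -2.99326249e-01,  9.54149960e-01,
        -1.48624444e-01],
       [ 0.00000000e+00,  0.00000000e+00,  0.00000000e+00,
         1.00000000e+00]])}
```

View pics/top0.png

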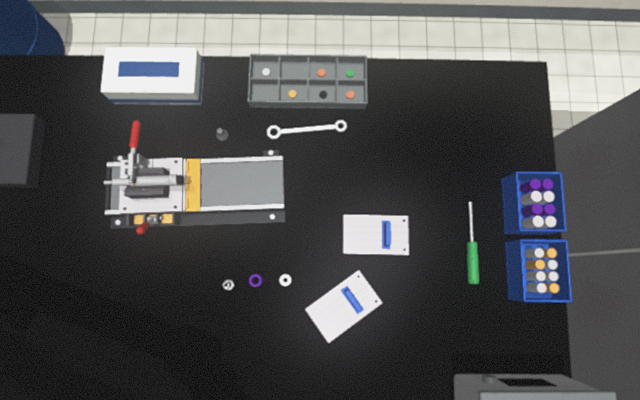

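View pics/scene0.png

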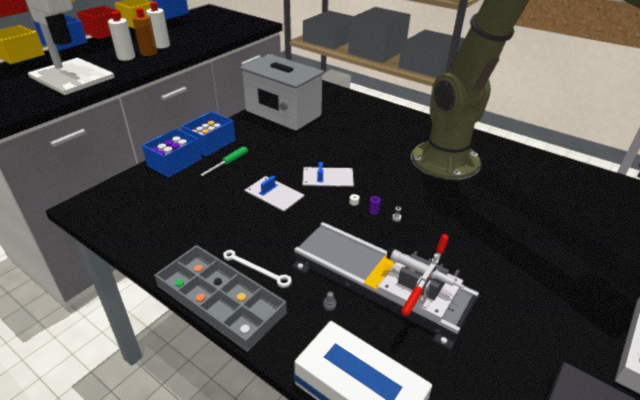

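The top view shows the bed at left, with the lap plate at about (193,185). Two things are red: the bar at (134,135) on the far (+x) side, which is the toggle clamp handle, and the one at (141,229) on the near (-x) side, over the ledge, which is the cam lever.

Two things could be taken for the strip: (376,235) and (344,307). The base axis projects to about (231,453), so (376,235) is farther away and is the one I want. Its grip is on the right, so the edge to tuck in points left, towards the carriage.

```bash
cat > h.py <<'E'
import numpy as np,cv2
from scipy.spatial.transform import Rotation as Rn
from bench import ctrl
def und(m,p):
    p=np.atleast_2d(np.asarray(p,float)); d=(p-[m['cx'],m['cy']])/[m['fx'],m['fy']]; s=d.copy()
    for _ in range(20): s=d/(1+m['k1']*(s**2).sum(1,keepdims=True))
    return np.c_[s,np.ones(len(s))]
def pose(s=None):
    s=s or ctrl.get_state(); T=np.eye(4);T[:3,:3]=Rn.from_rotvec(s['tool_rot']).as_matrix();T[:3,3]=s['position'];return T
def cam(name,T=None):
    m=dict(ctrl.camera_model(name))
    if name=='wrist':
        W=T@m['T_tool_cam']; m['R']=W[:3,:3].T; m['t']=-m['R']@W[:3,3]
    return m
def rays(m,p): return -m['R'].T@m['t'], und(m,p)@m['R']
def onz(m,p,z):
    c,d=rays(m,p); return c+d*((z-c[2])/d[:,2:])
def proj(m,X):
    q=np.atleast_2d(X)@m['R'].T+m['t']; s=q[:,:2]/q[:,2:]; s=s*(1+m['k1']*(s**2).sum(1,keepdims=True))
    return s*[m['fx'],m['fy']]+[m['cx'],m['cy']]
def cross(m1,p1,m2,p2):
    a,d=rays(m1,p1);b,e=rays(m2,p2);d=d[0];e=e[0]
    k=np.linalg.lstsq(np.c_[d,-e],b-a,rcond=None)[0]; u,v=a+k[0]*d,b+k[1]*e; return (u+v)/2,np.linalg.norm(u-v)
def blobs(im,lo,hi,amin=20):
    hsv=cv2.cvtColor(im,cv2.COLOR_RGB2HSV); k=cv2.inRange(hsv,np.array(lo),np.array(hi))
    c,_=cv2.findContours(k,cv2.RETR_EXTERNAL,cv2.CHAIN_APPROX_NONE); return sorted([x for x in c if cv2.contourArea(x)>amin],key=cv2.contourArea,reverse=True)
E
python3 - <<'E'
from h import *
im=cv2.imread('pics/top0.png')[:,:,::-1].copy(); m=cam('top')
def show(n,lo,hi,z,a=20):
    for c in blobs(im,lo,hi,a):
        r=cv2.minAreaRect(c); print(n,np.round(r[0]),cv2.contourArea(c)); print(np.round(onz(m,cv2.boxPoints(r),z),4).tolist())
show('yellow',(18,120,120),(30,255,255),.046,50)
show('blue',(105,120,100),(125,255,255),.04,40)
show('white',(0,0,190),(179,50,255),.004,800)
show('red',(0,150,100),(6,255,255),.1)
c=[[284,156],[284,213],[106,222],[106,158]]
print(onz(m,c,.04))
E
```

```text
yellow [192. 184.] 660.0
[[0.681, 0.1323, 0.046], [0.6815, 0.1005, 0.046], [0.5535, 0.0931, 0.046], [0.553, 0.1242, 0.046]]
yellow [166. 218.] 59.0
[[0.5425, 0.1812, 0.046], [0.5428, 0.1596, 0.046], [0.5236, 0.1583, 0.046], [0.5233, 0.1798, 0.046]]
blue [545. 270.] 2972.0
[[0.4959, -0.6728, 0.04], [0.5048, -0.7927, 0.04], [0.3504, -0.7906, 0.04], [0.3425, -0.6734, 0.04]]
blue [538. 202.] 2866.5
[[0.6627, -0.6616, 0.04], [0.6652, -0.8017, 0.04], [0.512, -0.7892, 0.04], [0.5102, -0.6524, 0.04]]
blue [148.  68.] 646.0
[[0.9336, 0.3232, 0.04], [0.9351, 0.1737, 0.04], [0.8996, 0.1712, 0.04], [0.8981, 0.3198, 0.04]]
blue [352. 300.] 157.5
[[0.3707, -0.2473, 0.04], [0.3798, -0.2598, 0.04], [0.3289, -0.2977, 0.04], [0.32, -0.2852, 0.04]]
blue [386. 234.] 152.5
[[0.5347, -0.3473, 0.04], [0.5349, -0.3617, 0.04], [0.4728, -0.3609, 0.04], [0.4726, -0.3466, 0.04]]
white [354.  61.] 29922.0
[[0.846, 0.469, 0.004], [1.1154, 0.4936, 0.004], [1.098, -1.0717, 0.004], [0.8278, -1.031, 0.004]]
white [343. 306.] 2627.5
[[0.3233, -0.1618, 0.004], [0.419, -0.2913, 0.004], [0.3413, -0.3494, 0.004], [0.2477, -0.2205, 0.004]]
white [376. 234.] 2387.5
[[0.4589, -0.2543, 0.004], [0.5543, -0.256, 0.004], [0.5534, -0.4177, 0.004], [0.4579, -0.4137, 0.004]]
white [143. 200.] 987.5
[[0.6165, 0.3451, 0.004], [0.6194, 0.1527, 0.004], [0.5511, 0.1483, 0.004], [0.548, 0.3387, 0.004]]
red [134. 134.] 145.5
[[0.6942, 0.2521, 0.1], [0.7563, 0.2482, 0.1], [0.7538, 0.2306, 0.1], [0.6917, 0.2346, 0.1]]
red [140. 230.] 34.5
[[0.5028, 0.2215, 0.1], [0.5082, 0.2063, 0.1], [0.4941, 0.2004, 0.1], [0.4887, 0.2156, 0.1]]
[[ 0.69125712 -0.10630552  0.04      ]
 [ 0.55032026 -0.10989675  0.04      ]
 [ 0.52169611  0.31711722  0.04      ]
 [ 0.67981692  0.33193106  0.04      ]]
```

```bash
python3 - <<'E'
import cv2
t=cv2.imread('pics/top0.png');a=cv2.resize(t[110:250,95:300],None,fx=3.6,fy=3.6,interpolation=cv2.INTER_CUBIC)
cv2.imwrite('pics/c1.png',a)
E
```

```text
(no output)
```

View pics/c1.png

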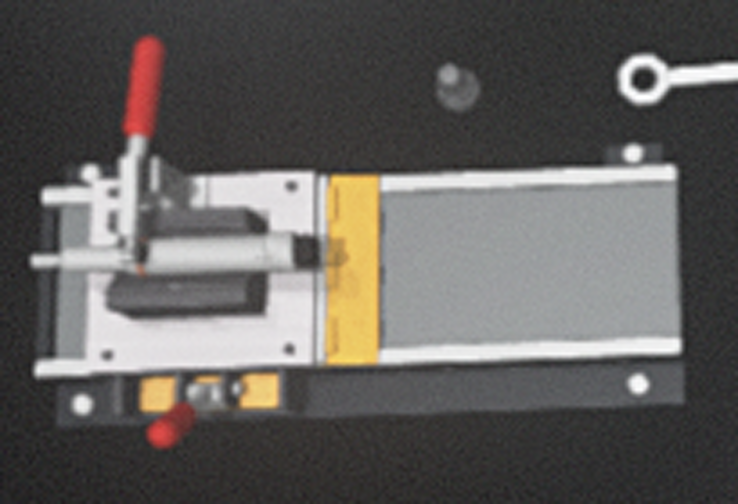

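The crop confirms the cam lever: its red tip is at crop (170,425), over the brass shoe on the ledge. The injector nose sticks out slightly over the lap plate at crop (340,255), so I'll grip the strip's block high to keep the gripper body above 117 mm. Next I move over the bed for a close view.

Emit:
step_arm(
  commands=[
    {"travel": [-0.203,-0.128,0],"turn": [0,0,-14]},
    {"travel": [-0.203,-0.128,0],"turn": [0,0,-14]},
    {"travel": [-0.203,-0.128,0],"turn": [0,0,-14]},
    {"travel": [-0.203,-0.128,0],"turn": [0,0,-14]},
    {"travel": [-0.203,-0.128,0],"turn": [0,0,-14]},
  ],
  gripper=0,
)

```text
time: 0.6
position: [0.4007, 0.3898, 0.2363]
tool_rot: [0.282, 3.129, -0.002]
ft_force: [-0.8, -0.4, -0.3]
grip_width: 0.632
grip_force: 0.0
```

Emit:
step_arm(
  commands=[
    {"travel": [-0.224,-0.234,0],"turn": [0,0,-13.5]},
    {"travel": [-0.224,-0.234,0],"turn": [0,0,-13.5]},
    {"travel": [-0.224,-0.234,0],"turn": [0,0,-13.5]},
    {"travel": [-0.224,-0.234,0],"turn": [0,0,-13.5]},
    {"travel": [-0.224,-0.234,0],"turn": [0,0,-13.5]},
  ],
)

```text
time: 1.1
position: [0.5355, 0.1866, 0.2364]
tool_rot: [0.092, -3.14, -0.0]
ft_force: [0.5, 0.1, -0.7]
grip_width: 0.171
grip_force: 0.0
```

Emit:
step_arm(
  commands=[
    {"travel": [-0.044,-0.05,0],"turn": [0,0,0]},
    {"travel": [-0.044,-0.05,0],"turn": [0,0,0]},
    {"travel": [-0.044,-0.05,0],"turn": [0,0,0]},
  ],
)

```text
time: 1.4
position: [0.5831, 0.1376, 0.2359]
tool_rot: [0.082, -3.14, 0.003]
ft_force: [0.2, -0.3, 0.4]
grip_width: 0.01
grip_force: 0.0
```

```bash
cat > look.py <<'E'
import sys; from h import *
s=ctrl.get_state(); im=ctrl.get_image('wrist'); n=sys.argv[1]
cv2.imwrite(f'pics/{n}.png',im[:,:,::-1]); np.save(f'pics/{n}.npy',pose(s)); print(s['time'],s['position'],s['tool_rot'])
E
python3 look.py w1
```

```text
1.4 [0.58305803 0.13760885 0.23590166] [ 8.20811599e-02 -3.14008422e+00  2.64158740e-03]
```

View pics/w1.png

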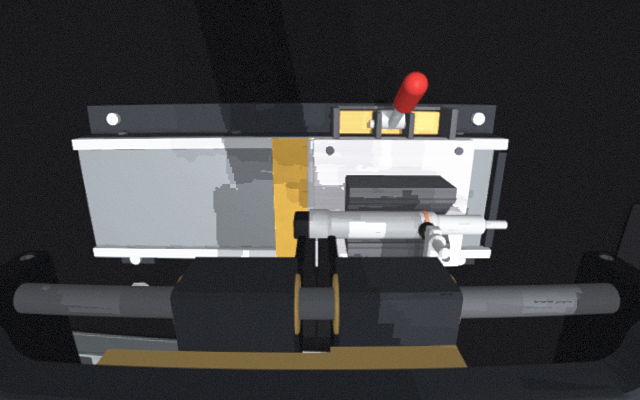

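```bash
python3 - <<'E'
from h import *
im=cv2.imread('pics/w1.png')[:,:,::-1].copy(); T=np.load('pics/w1.npy'); m=cam('wrist',T)
g=cv2.cvtColor(im,cv2.COLOR_RGB2GRAY).astype(float)
def edge(cols,r0,r1,thr,sign):
    P=[]
    for c in cols:
        d=np.diff(g[r0:r1,c])*sign; k=d.argmax(); 
        w=np.clip(d[max(k-1,0):k+2],0,None); P.append([c,r0+(np.arange(max(k-1,0),max(k-1,0)+len(w))*w).sum()/w.sum()+.5])
    return np.array(P)
def fit(P,z,n):
    X=onz(m,P,z); y=X[:,1]; a=np.polyfit(y,X[:,0],1); r=X[:,0]-np.polyval(a,y); k=abs(r)<2*np.std(r)+1e-4; a=np.polyfit(y[k],X[k,0],1)
    print(n,'x at y=.1',np.polyval(a,.1),'slope',a[0],'std',r[k].std()); return a
cols=range(90,262,4)
a=fit(edge(cols,130,145,0,1),.043,'-x way outer top (bed x=-64)')
b=fit(edge(cols,143,156,0,-1),.043,'-x way inner (bed -54)')
c=fit(edge(range(105,262,4),240,253,0,1),.043,'+x way inner(54)')
d=fit(edge(range(105,262,4),252,262,0,-1),.043,'+x way outer(64)')
# lap: yellow leftmost columns per row
hsv=cv2.cvtColor(im,cv2.COLOR_RGB2HSV);k=cv2.inRange(hsv,np.array((15,110,90)),np.array((32,255,255)))
L=[];R=[]
for r in range(142,255,4):
    i=np.flatnonzero(k[r,255:335])
    if len(i)>10: L.append([255+i[0]-.5,r]);R.append([255+i[-1]+.5,r])
for n,P in(('left',L),('right',R)):
    X=onz(m,np.array(P),.046); q=np.polyfit(X[:,0],X[:,1],1); rr=X[:,1]-np.polyval(q,X[:,0]); print(n,'y at x=.62',np.polyval(q,.62),q[0],rr.std())
# red
c=blobs(im,(0,150,80),(8,255,255),50)
for x in c: print('red',cv2.minAreaRect(x),cv2.boundingRect(x))
mt=cam('top');it=cv2.imread('pics/top0.png')[:,:,::-1].copy()
for x in blobs(it,(0,130,80),(8,255,255),20): print('top red',cv2.minAreaRect(x))
E
```

```text
-x way outer top (bed x=-64) x at y=.1 0.5501235672858749 slope -0.05559296091617675 std 0.00023133715032828912
-x way inner (bed -54) x at y=.1 0.5610151237581181 slope -0.05259993635440434 std 0.00011790341517124797
+x way inner(54) x at y=.1 0.6693735525796293 slope -0.04850370320320988 std 0.0001816999151830464
+x way outer(64) x at y=.1 0.6775517476180686 slope -0.06621887568188373 std 0.0005117969128142286
left y at x=.62 0.0959043438983388 0.05192673474949584 0.00027771351813401753
right y at x=.62 0.12304863875372293 -0.09379613139272928 0.00340352826092667
red ((411.2000732421875, 92.0999984741211), (24.59674644470215, 43.826927185058594), 26.56505012512207) (394, 71, 34, 42)
top red ((134.423095703125, 133.6154022216797), (8.18629264831543, 27.659744262695312), 7.125016689300537)
top red ((142.0067596435547, 228.20944213867188), (7.323601245880127, 14.182211875915527), 54.462318420410156)
```

```bash
python3 - <<'E'
from h import *
T=np.load('pics/w1.npy'); m=cam('wrist',T);mt=cam('top')
ex=np.array([.9986,.053,0]);ey=np.array([-.053,.9986,0]);F=np.array([.6131,.1356,.04]);P=F-.077*ex+.075*ey;P[2]=.039
for d in(74,70,66,62):
    f=np.radians(d);G=P+.07*(-np.cos(f)*ex+np.sin(f)*np.array([0,0,1])); E=P+.095*(-np.cos(f)*ex+np.sin(f)*np.array([0,0,1]))
    print(d,proj(m,G),proj(m,E),proj(mt,G),G)
print(cross(m,[411.2,92.1],mt,[142,228.2]))
E
```

```text
74 [[410.21585369 106.92242887]] [[419.48969264  98.92676584]] [[141.3960815  223.31079866]] [0.5129652  0.20539139 0.10628832]
70 [[410.13525593 100.61492389]] [[419.34696001  89.53642154]] [[141.59906018 225.44470042]] [0.50832491 0.20514511 0.10477848]
66 [[409.93654968  94.46754284]] [[419.0080979   80.42454973]] [[141.85713867 227.53822487]] [0.5038011  0.20490501 0.10294818]
62 [[409.62250758  88.53209019]] [[418.47943792  71.68375858]] [[142.16860977 229.57920058]] [0.4994158  0.20467226 0.10080633]
(array([0.50239169, 0.20661948, 0.09813701]), np.float64(0.0009415876470145939))
```

The lever is about 64.5° above level, and its position agrees between the two views to within 1 mm. I'll push it with closed fingers along its arc.

Emit:
step_arm(
  commands=[
    {"travel": [0.055,0.071,0],"turn": [0,0,0]},
    {"travel": [0.055,0.071,0],"turn": [0,0,0]},
    {"travel": [0.055,0.071,0.105],"turn": [0,0,0]},
    {"travel": [0.055,0.071,0.105],"turn": [0,0,0]},
    {"travel": [0.055,0.071,0.105],"turn": [0,0,0]},
  ],
  gripper=0,
  force=30,
)

```text
time: 1.95
position: [0.5165, 0.2099, 0.1257]
tool_rot: [0.099, -3.129, 0.006]
ft_force: [-0.4, -0.8, 0.3]
grip_width: 0.001
grip_force: 0.0
```

Emit:
step_arm(
  commands=[
    {"travel": [0,0,0],"turn": [0,0,0]},
  ],
)

```text
time: 2.05
position: [0.521, 0.2101, 0.1311]
tool_rot: [0.095, -3.137, 0.001]
ft_force: [1.1, 0.7, 1.1]
grip_width: 0.005
grip_force: 0.0
```

Emit:
step_arm(
  commands=[
    {"travel": [0.009,-0.003,0.0085],"turn": [0,0,0]},
    {"travel": [0.015,-0.003,0.0115],"turn": [0,0,0]},
    {"travel": [0.021,-0.003,0.015],"turn": [0,0,0]},
    {"travel": [0.026,-0.003,0.0185],"turn": [0,0,0]},
    {"travel": [0.031,-0.003,0.023],"turn": [0,0,0]},
  ],
)

```text
time: 2.55
position: [0.4927, 0.2048, 0.11]
tool_rot: [-0.092, 3.137, 0.003]
ft_force: [0.6, 1.6, 4.6]
grip_width: 0.007
grip_force: 2.0
```

Emit:
step_arm(
  commands=[
    {"travel": [0.005,0,0.005],"turn": [0,0,0]},
    {"travel": [0.009,0,0.01],"turn": [0,0,0]},
    {"travel": [0.0125,0,0.0155],"turn": [0,0,0]},
    {"travel": [0.016,0,0.021],"turn": [0,0,0]},
  ],
)

```text
time: 2.95
position: [0.4762, 0.204, 0.0892]
tool_rot: [-0.092, 3.139, 0.003]
ft_force: [-2.5, 0.3, 12.6]
grip_width: 0.004
grip_force: 5.1
```

Emit:
step_arm(
  commands=[
    {"travel": [0.003,0,0.006],"turn": [0,0,0]},
    {"travel": [0.005,0,0.012],"turn": [0,0,0]},
    {"travel": [0.006,0,0.017],"turn": [0,0,0]},
    {"travel": [0.0065,0,0.02],"turn": [0,0,0]},
    {"travel": [0.0065,0,0.02],"turn": [0,0,0]},
  ],
)

```text
time: 3.45
position: [0.4684, 0.2036, 0.0689]
tool_rot: [0.092, -3.138, -0.002]
ft_force: [-5.0, 0.1, 12.0]
grip_width: 0.009
grip_force: 6.1
```

Emit:
step_arm(
  commands=[
    {"travel": [0,0,0.003],"turn": [0,0,0]},
    {"travel": [0,0,0.006],"turn": [0,0,0]},
    {"travel": [0,0,0.006],"turn": [0,0,0]},
  ],
)

```text
time: 3.75
position: [0.4685, 0.2037, 0.0678]
tool_rot: [0.092, -3.137, -0.003]
ft_force: [-18.2, -6.3, 49.4]
grip_width: 0.008
grip_force: 23.4
```

The force jumped to about 50 N with the tip at the expected end height, so the lever is at its stop. I'll retreat and check it.

Emit:
step_arm(
  commands=[
    {"travel": [0,0,-0.04],"turn": [0,0,0]},
    {"travel": [0,0,-0.09],"turn": [0,0,0]},
    {"travel": [-0.045,-0.03,-0.13],"turn": [0,0,0]},
    {"travel": [-0.09,-0.06,-0.168],"turn": [0,0,0]},
    {"travel": [-0.09,-0.06,-0.168],"turn": [0,0,0]},
  ],
)

```text
time: 4.25
position: [0.5648, 0.146, 0.2318]
tool_rot: [-0.089, 3.138, -0.0]
ft_force: [0.1, 0.5, -0.2]
grip_width: 0.006
grip_force: 0.0
```

Emit:
step_arm(
  commands=[
    {"travel": [-0.03,-0.05,0],"turn": [0,0,0]},
    {"travel": [-0.03,-0.05,0],"turn": [0,0,0]},
    {"travel": [-0.03,-0.05,0],"turn": [0,0,0]},
  ],
)

```text
time: 4.55
position: [0.5957, 0.0969, 0.2285]
tool_rot: [0.084, -3.139, 0.002]
ft_force: [-0.1, 0.1, -0.6]
grip_width: 0.003
grip_force: 0.0
```

```bash
python3 look.py w2; python3 - <<'E'
from h import *
for nm in('w1','w2'):
    im=cv2.imread(f'pics/{nm}.png')[:,:,::-1].copy(); T=np.load(f'pics/{nm}.npy'); m=cam('wrist',T)
    hsv=cv2.cvtColor(im,cv2.COLOR_RGB2HSV);k=cv2.inRange(hsv,np.array((15,110,90)),np.array((32,255,255)))
    c=max([x for x in blobs(im,(15,110,90),(32,255,255),300) if cv2.boundingRect(x)[3]>80 and cv2.boundingRect(x)[1]<200],key=cv2.contourArea); bx=cv2.boundingRect(c);print(bx)
    L=[]
    for r in range(bx[1]+8,bx[1]+bx[3]-8,4):
        i=np.flatnonzero(k[r,bx[0]-3:bx[0]+40]); L.append([bx[0]-3+i[0]-.5,r])
    X=onz(m,np.array(L),.046);q=np.polyfit(X[:,0],X[:,1],1);print(nm,'lap y@.615',np.polyval(q,.615),q[0])
    for x in blobs(im,(0,150,80),(8,255,255),50)[:2]:
        r=cv2.minAreaRect(x);print('red',r,onz(m,[r[0]],.046))
E
```

```text
4.55 [0.59570263 0.09692402 0.22851063] [ 8.36013671e-02 -3.13858697e+00  2.36456645e-03]
(272, 138, 35, 120)
w1 lap y@.615 0.09563824006682205 0.052210053391392106
red ((411.2000732421875, 92.0999984741211), (24.59674644470215, 43.826927185058594), 26.56505012512207) [[0.50224057 0.2202404  0.046     ]]
(315, 128, 41, 127)
w2 lap y@.615 0.09565045619576051 0.055065804383693594
red ((448.4436950683594, 34.228660583496094), (22.082996368408203, 59.58903503417969), 6.709836959838867) [[0.46344361 0.20457968 0.046     ]]
red ((462.9932556152344, 336.3190002441406), (19.171173095703125, 45.2708740234375), 19.653823852539062) [[0.77519027 0.2729808  0.046     ]]
```

View pics/w2.png

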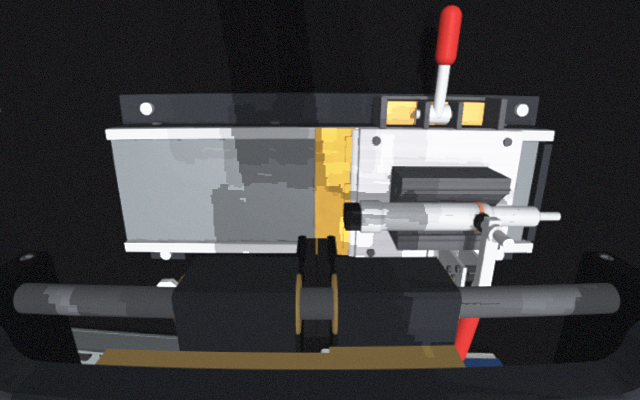

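The lever now points level to -x, with its grip at (448,34), and the lap edge hasn't moved (y = 0.0956 before and after). Next is the strip.

Emit:
step_arm(
  commands=[
    {"travel": [0.03,-0.225,0],"turn": [0,0,0]},
    {"travel": [0.03,-0.225,0],"turn": [0,0,0]},
    {"travel": [0.03,-0.225,0],"turn": [0,0,0]},
    {"travel": [0.03,-0.225,0],"turn": [0,0,0]},
    {"travel": [0.03,-0.225,0],"turn": [0,0,0]},
  ],
  gripper=0.55,
)

```text
time: 5.1
position: [0.577, -0.1294, 0.2293]
tool_rot: [0.087, -3.139, 0.001]
ft_force: [-0.6, 0.4, 0.3]
grip_width: 0.375
grip_force: 0.0
```

Emit:
step_arm(
  commands=[
    {"travel": [0.028,-0.2,0],"turn": [0,0,4]},
    {"travel": [0.028,-0.2,0],"turn": [0,0,4]},
    {"travel": [0.028,-0.2,0],"turn": [0,0,4]},
    {"travel": [0.028,-0.2,0],"turn": [0,0,4]},
    {"travel": [0.028,-0.2,0],"turn": [0,0,4]},
  ],
)

```text
time: 5.6
position: [0.5588, -0.3344, 0.2289]
tool_rot: [-0.032, -3.139, 0.006]
ft_force: [-0.1, -0.6, -0.1]
grip_width: 0.547
grip_force: 0.0
```

Emit:
step_arm(
  commands=[
    {"travel": [0,0,0],"turn": [0,0,0]},
    {"travel": [0,0,0],"turn": [0,0,0]},
  ],
)

```text
time: 5.8
position: [0.5634, -0.3245, 0.2288]
tool_rot: [-0.013, -3.141, -0.004]
ft_force: [0.8, 0.4, 0.0]
grip_width: 0.548
grip_force: 0.0
```

```bash
python3 look.py w3; python3 - <<'E'
from h import *
im=cv2.imread('pics/w3.png')[:,:,::-1].copy(); m=cam('wrist',np.load('pics/w3.npy'))
for x in blobs(im,(0,0,150),(179,60,255),1500)[:3]:
    r=cv2.minAreaRect(x);print('white',r);print(onz(m,cv2.boxPoints(r),.004))
for x in blobs(im,(105,120,60),(125,255,255),100)[:3]:
    r=cv2.minAreaRect(x);print('blue',r);print(onz(m,cv2.boxPoints(r),.04))
E
```

```text
5.8 [ 0.56342542 -0.32447774  0.22881586] [-0.01277604 -3.1411946  -0.00429274]
white ((306.5, 106.5), (95.0, 161.0), 90.0)
[[ 0.45495151 -0.4130308   0.004     ]
 [ 0.45654289 -0.25320348  0.004     ]
 [ 0.55225379 -0.2489921   0.004     ]
 [ 0.55065509 -0.42028492  0.004     ]]
white ((579.9999389648438, 222.99996948242188), (115.99998474121094, 117.99998474121094), 90.0)
[[ 0.56482699 -0.09997617  0.004     ]
 [ 0.56466754  0.04414842  0.004     ]
 [ 0.7165483   0.08863567  0.004     ]
 [ 0.70979844 -0.07480683  0.004     ]]
blue ((20.999996185302734, 191.49998474121094), (41.99999237060547, 140.99996948242188), 0.0)
[[ 0.66190435 -0.6819196   0.04      ]
 [ 0.50647224 -0.63684841  0.04      ]
 [ 0.50814513 -0.59088191  0.04      ]
 [ 0.66093435 -0.62883411  0.04      ]]
blue ((282.14892578125, 107.60612487792969), (69.19892883300781, 19.043113708496094), 88.60282135009766)
[[ 0.4704758  -0.36374378  0.04      ]
 [ 0.47029806 -0.34652336  0.04      ]
 [ 0.53310022 -0.34664883  0.04      ]
 [ 0.53334829 -0.36475986  0.04      ]]
blue ((5.0, 76.0), (10.0, 54.0), 0.0)
[[ 0.48913756 -0.63248959  0.04      ]
 [ 0.43940499 -0.62093145  0.04      ]
 [ 0.44012004 -0.6102919   0.04      ]
 [ 0.48963912 -0.6214611   0.04      ]]
```

View pics/w3.png

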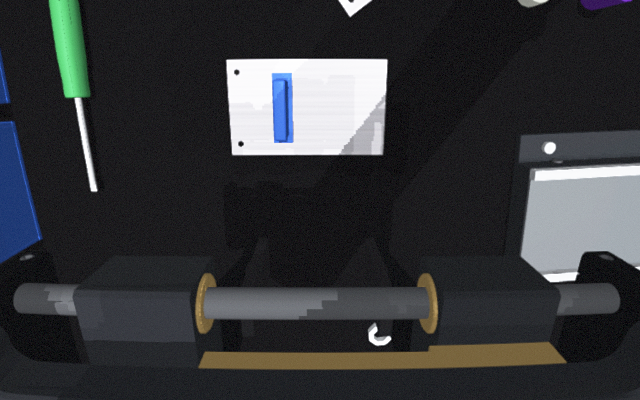

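```bash
python3 - <<'E'
from h import *
im=cv2.imread('pics/w3.png')[:,:,::-1].copy(); T=np.load('pics/w3.npy');m=cam('wrist',T)
hsv=cv2.cvtColor(im,cv2.COLOR_RGB2HSV)
k=cv2.inRange(hsv,np.array((0,0,70)),np.array((179,255,255)))[45:170,215:400]
c=max(cv2.findContours(k,cv2.RETR_EXTERNAL,cv2.CHAIN_APPROX_NONE)[0],key=cv2.contourArea)
h=cv2.convexHull(c); a=cv2.approxPolyDP(h,6,True)[:,0]+[215,45]; print(a.tolist())
X=onz(m,a,.004)[:,:2]; print(X)
# order: along -y end / +y end
o=X[np.argsort(X[:,1])]; lo=o[:2][np.argsort(o[:2,0])]; hi=o[2:][np.argsort(o[2:,0])]
yd=(hi-lo).sum(0); yd/=np.linalg.norm(yd); C=X.mean(0); print('len',np.linalg.norm(hi-lo,axis=1),'wid',np.linalg.norm(lo[1]-lo[0]),np.linalg.norm(hi[1]-hi[0]))
print('C',C,'yaw deg',np.degrees(np.arctan2(-yd[0],yd[1])),'grip',C-.025*yd)
kb=cv2.inRange(hsv,np.array((105,120,60)),np.array((125,255,255)))[45:170,215:400]
print('toolyaw',np.degrees(np.arctan2(-T[0,1],T[1,1])))
g=np.r_[C-.025*yd,.039]; d=T[:3,:3].T@(g-T[:3,3]); print('tool travel to grasp (TCP z .039)',d)
E
```

```text
[[387, 59], [382, 154], [232, 155], [226, 59]]
[[ 0.45654289 -0.25320348]
 [ 0.55222273 -0.25433514]
 [ 0.55181529 -0.41393311]
 [ 0.45495151 -0.4130308 ]]
len [0.15983524 0.15959849] wid 0.09686798958299107 0.09568653806101758
C [ 0.5038831  -0.33362563] yaw deg -0.3585264204638546 grip [ 0.50372667 -0.35862514]
toolyaw -0.46610034343843343
tool travel to grasp (TCP z .039) [ 0.05934684 -0.03515029  0.18974313]
```

The strip is at (306,106) and its blue grip at (282,108), on the left (-y) side. The edge to tuck in points +y, as wanted. I'll grasp it now.

Emit:
step_arm(
  commands=[
    {"travel": [0.059,-0.034,0.04],"turn": [0,0,0]},
    {"travel": [0.059,-0.034,0.04],"turn": [0,0,0]},
    {"travel": [0.059,-0.034,0.09],"turn": [0,0,0]},
    {"travel": [0.059,-0.034,0.13],"turn": [0,0,0]},
    {"travel": [0.059,-0.034,0.13],"turn": [0,0,0]},
  ],
  gripper=0.55,
)

```text
time: 6.35
position: [0.5006, -0.3558, 0.0939]
tool_rot: [-0.013, -3.132, -0.011]
ft_force: [0.0, 0.7, 0.2]
grip_width: 0.551
grip_force: 0.0
```

Emit:
step_arm(
  commands=[
    {"travel": [0,0,0],"turn": [0,0,0]},
    {"travel": [0,0,0],"turn": [0,0,0]},
  ],
)

```text
time: 6.55
position: [0.5052, -0.3612, 0.1023]
tool_rot: [0.015, 3.138, -0.003]
ft_force: [-0.0, -0.7, 0.4]
grip_width: 0.549
grip_force: 0.0
```

Emit:
step_arm(
  commands=[
    {"travel": [0.001,0.003,0.04],"turn": [0,0,0]},
    {"travel": [0.001,0.003,0.06],"turn": [0,0,0]},
    {"travel": [0.001,0.003,0.072],"turn": [0,0,0]},
    {"travel": [0.001,0.003,0.072],"turn": [0,0,0]},
    {"travel": [0.001,0.003,0.072],"turn": [0,0,0]},
  ],
)

```text
time: 7.05
position: [0.5033, -0.359, 0.0293]
tool_rot: [0.018, 3.139, -0.002]
ft_force: [0.6, -0.3, 0.5]
grip_width: 0.546
grip_force: 0.0
```

Emit:
step_arm(
  commands=[
    {"travel": [0,0,0],"turn": [0,0,0]},
    {"travel": [0,0,0],"turn": [0,0,0]},
    {"travel": [0,0,0],"turn": [0,0,0]},
    {"travel": [0,0,0],"turn": [0,0,0]},
    {"travel": [0,0,0],"turn": [0,0,0]},
  ],
  gripper=0.05,
  force=15,
)

```text
time: 7.55
position: [0.5022, -0.3581, 0.0277]
tool_rot: [0.018, 3.141, 0.0]
ft_force: [0.2, -0.4, 0.5]
grip_width: 0.18
grip_force: 0.0
```

Emit:
step_arm(
  commands=[
    {"travel": [0,0,0],"turn": [0,0,0]},
    {"travel": [0,0,0],"turn": [0,0,0]},
    {"travel": [0,0,0],"turn": [0,0,0]},
  ],
  gripper=0.0,
  force=50,
)

```text
time: 7.85
position: [0.5021, -0.3581, 0.0276]
tool_rot: [0.018, 3.142, 0.0]
ft_force: [-0.6, 0.2, 0.7]
grip_width: 0.13
grip_force: 50.0
```

Emit:
step_arm(
  commands=[
    {"travel": [0,0,0],"turn": [0,0,0]},
    {"travel": [0,0,0],"turn": [0,0,0]},
    {"travel": [0,0,-0.003],"turn": [0,0,0]},
    {"travel": [0,0,-0.003],"turn": [0,0,0]},
    {"travel": [0,0,-0.003],"turn": [0,0,0]},
  ],
  gripper=0.25,
)

```text
time: 8.35
position: [0.5022, -0.3582, 0.0307]
tool_rot: [0.018, 3.141, -0.0]
ft_force: [-0.3, 0.1, 0.1]
grip_width: 0.247
grip_force: 0.0
```

Emit:
step_arm(
  commands=[
    {"travel": [0,0,0],"turn": [0,0,0]},
    {"travel": [0,0,0],"turn": [0,0,0]},
    {"travel": [0,0,0],"turn": [0,0,0]},
    {"travel": [0,0,0],"turn": [0,0,0]},
    {"travel": [0,0,0],"turn": [0,0,0]},
  ],
  gripper=0.0,
  force=50,
)

```text
time: 8.85
position: [0.5021, -0.358, 0.0305]
tool_rot: [-0.018, -3.141, -0.0]
ft_force: [-0.3, -0.4, -0.0]
grip_width: 0.136
grip_force: 50.0
```

Emit:
step_arm(
  commands=[
    {"travel": [0,0,-0.05],"turn": [0,0,0]},
    {"travel": [0,0,-0.1],"turn": [0,0,0]},
    {"travel": [0,0,-0.15],"turn": [0,0,0]},
    {"travel": [0,0,-0.15],"turn": [0,0,0]},
    {"travel": [0,0,-0.15],"turn": [0,0,0]},
  ],
)

```text
time: 9.35
position: [0.5025, -0.3583, 0.1815]
tool_rot: [0.018, 3.139, -0.001]
ft_force: [0.6, -0.1, -3.1]
grip_width: 0.135
grip_force: 50.0
```

```bash
python3 look.py w4
```

```text
9.35 [ 0.50247202 -0.35833853  0.18148293] [ 1.84190877e-02  3.13938595e+00 -8.82766930e-04]
```

View pics/w4.png

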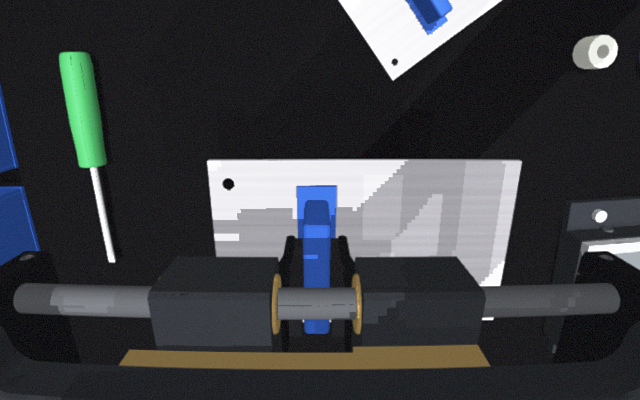

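The strip is held, with its near corners at (208,160) and (521,160). I'll work out where it sits in the tool frame.

```bash
python3 - <<'E'
from h import *
T=np.load('pics/w4.npy'); W=dict(ctrl.camera_model('wrist'));A=W['T_tool_cam'];W['R']=A[:3,:3].T;W['t']=-W['R']@A[:3,3]
im=cv2.imread('pics/w4.png'); g=cv2.cvtColor(im,cv2.COLOR_BGR2GRAY).astype(int)
P=[]
for c in range(225,510,12):
    d=np.diff(g[150:172,c]);P.append([c,150+d.argmax()+.5])
X=onz(W,P,.0265); q=np.polyfit(X[:,1],X[:,0],1); print('near edge tool x',np.polyval(q,0),'slope',q[0],np.std(X[:,0]-np.polyval(q,X[:,1])))
L=[[np.diff(g[r,195:235]).argmax()+195.5,r] for r in range(164,250,6)]; R=[[np.diff(g[r,490:535]).argmin()+490.5,r] for r in range(164,250,6)]
for n,p in(('left',L),('right',R)):
    X=onz(W,p,.0265);q=np.polyfit(X[:,0],X[:,1],1);print(n,'tool y@x=.02',np.polyval(q,.02),'slope',q[0],np.std(X[:,1]-np.polyval(q,X[:,0])))
print('toolyaw',np.degrees(np.arctan2(-T[0,1],T[1,1])),'tilt z axis',T[:3,2])
E
```

```text
near edge tool x 0.04689300276210943 slope 0.0037850255757885787 0.00014348443461338788
left tool y@x=.02 -0.054620221775775524 slope 0.05404629063263246 0.0031334251863068645
right tool y@x=.02 0.1048997315529015 slope -0.001190616924565483 0.00025409955397625347
toolyaw -0.6723462413094704 tilt z axis [ 2.14921111e-03 -5.74990847e-04 -9.99997525e-01]
```

Emit:
step_arm(
  commands=[
    {"travel": [-0.0114,0.034,0],"turn": [0,0,0]},
    {"travel": [-0.0255,0.0766,0],"turn": [0,0,0]},
    {"travel": [-0.041,0.123,0],"turn": [0,0,0]},
    {"travel": [-0.057,0.17,0],"turn": [0,0,0]},
    {"travel": [-0.071,0.213,0],"turn": [0,0,0]},
  ],
)

```text
time: 9.9
position: [0.5746, -0.1427, 0.1776]
tool_rot: [-0.017, -3.137, -0.002]
ft_force: [-0.1, -0.0, -2.1]
grip_width: 0.131
grip_force: 50.0
```

Emit:
step_arm(
  commands=[
    {"travel": [-0.014,0.043,0],"turn": [0,0,-1]},
    {"travel": [-0.028,0.085,0],"turn": [0,0,-2]},
    {"travel": [-0.038,0.115,0],"turn": [0,0,-3]},
    {"travel": [-0.0427,0.1274,0],"turn": [0,0,-3.7]},
    {"travel": [-0.0427,0.1274,0],"turn": [0,0,-3.7]},
  ],
)

```text
time: 10.4
position: [0.6189, -0.0163, 0.178]
tool_rot: [0.09, -3.136, -0.001]
ft_force: [0.1, -0.2, -1.7]
grip_width: 0.132
grip_force: 50.0
```

Emit:
step_arm(
  commands=[
    {"travel": [0,0,0],"turn": [0,0,0]},
    {"travel": [0,0,0],"turn": [0,0,0]},
  ],
)

```text
time: 10.6
position: [0.6189, -0.0222, 0.1801]
tool_rot: [0.077, -3.139, 0.002]
ft_force: [0.3, -0.5, -1.7]
grip_width: 0.134
grip_force: 50.0
```

```bash
cat > rel.py <<'E'
from h import *
# TCP target: lap edge middle L, bed yaw; edge gap before lap edge g
ex=np.array([.9986,.053,0]);ey=np.array([-.053,.9986,0]);L=np.array([.6152,.0956,0])
s=ctrl.get_state();T=pose(s);d=T[:3,3]-L
print('t',s['time'],'strip mid off (mm)',1e3*(d@ex+.0011),'edge to lap edge y(mm)',1e3*(d@ey+.105),'underside above seat(mm)',1e3*(T[2,3]-.0305-.036),'yaw err deg',np.degrees(np.arctan2(-T[0,1],T[1,1]))-3.04,'zaxis',T[:2,2],'F',s['ft_force'],s['grip_width'],s['grip_force'])
E
python3 rel.py
```

```text
t 10.6 strip mid off (mm) -1.4225837745041192 edge to lap edge y(mm) -12.835154798214079 underside above seat(mm) 113.56918749096062 yaw err deg -0.24297963984577464 zaxis [-0.00117439 -0.00138274] F [ 0.25732116 -0.50826772 -1.65828178] 0.1343788097549459 49.999382654204965
```

Emit:
step_arm(
  commands=[
    {"travel": [-0.0015,0,0.04],"turn": [0,0,-0.2]},
    {"travel": [-0.0015,0,0.075],"turn": [0,0,-0.2]},
    {"travel": [-0.0015,0,0.095],"turn": [0,0,-0.2]},
    {"travel": [-0.0015,0,0.095],"turn": [0,0,-0.2]},
    {"travel": [-0.0015,0,0.095],"turn": [0,0,-0.2]},
  ],
)

```text
time: 11.1
position: [0.6213, -0.0206, 0.0862]
tool_rot: [-0.085, 3.14, -0.001]
ft_force: [0.4, -0.1, -1.9]
grip_width: 0.139
grip_force: 50.0
```

```bash
python3 rel.py; python3 look.py w5
```

```text
t 11.1 strip mid off (mm) 1.0577671009900378 edge to lap edge y(mm) -11.371477109718919 underside above seat(mm) 19.687490953745066 yaw err deg 0.06446867317784255 zaxis [ 0.00038247 -0.00053189] F [ 0.43391154 -0.13193475 -1.86552208] 0.13890143845218858 49.99940657056868
11.1 [ 0.62132545 -0.02060952  0.08618749] [-8.50905440e-02  3.14007193e+00 -8.51356223e-04]
```

View pics/w5.png

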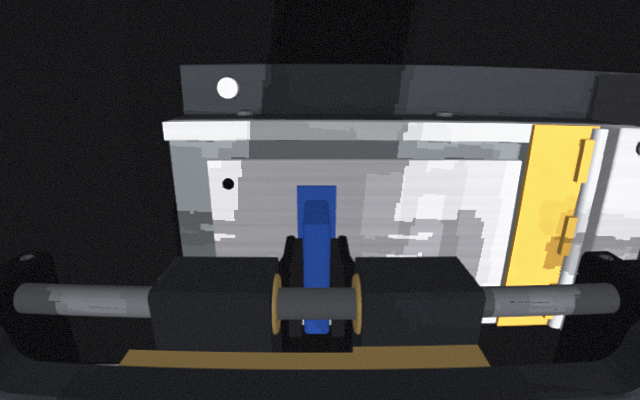

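The strip hangs above the seat. The way's outer edge is at row 121, the strip's near edge at row 160 and the lap edge at about col 530. I'll measure its offset and yaw relative to the bed from this same picture.

```bash
python3 - <<'E'
from h import *
T=np.load('pics/w5.npy'); m=cam('wrist',T); im=cv2.imread('pics/w5.png')[:,:,::-1].copy(); g=cv2.cvtColor(im,cv2.COLOR_RGB2GRAY).astype(int)
ti=np.linalg.inv(T)
def tl(X): return (X-T[:3,3])@T[:3,:3]
def row(r0,r1,sg,z,n,c0=215,c1=500):
    P=[[c,r0+(sg*np.diff(g[r0:r1,c])).argmax()+.5] for c in range(c0,c1,8)]; X=tl(onz(m,P,z)); q=np.polyfit(X[:,1],X[:,0],1);r=X[:,0]-np.polyval(q,X[:,1]);k=abs(r)<1e-3;q=np.polyfit(X[k,1],X[k,0],1);print(n,'tool x',np.polyval(q,0),'slope deg',np.degrees(q[0]),r[k].std(),k.mean())
row(112,130,1,.043,'way outer(+64)'); row(132,150,-1,.043,'way inner(+54)'); row(150,170,1,T[2,3]-.0265,'strip near(+48)')
hsv=cv2.cvtColor(im,cv2.COLOR_RGB2HSV);k=cv2.inRange(hsv,np.array((15,110,90)),np.array((32,255,255)))
P=[[505-.5+np.flatnonzero(k[r,505:600])[0],r] for r in range(130,250,6)];X=tl(onz(m,P,.046));q=np.polyfit(X[:,0],X[:,1],1);print('lap edge tool y@0',np.polyval(q,0),'slope',np.degrees(q[0]),(X[:,1]-np.polyval(q,X[:,0])).std())
P=[[490.5+np.diff(g[r,490:525]).argmin(),r] for r in range(164,250,6)];X=tl(onz(m,P,T[2,3]-.0265));q=np.polyfit(X[:,0],X[:,1],1);print('strip edge tool y@0',np.polyval(q,0),'slope',np.degrees(q[0]),(X[:,1]-np.polyval(q,X[:,0])).std())
E
```

```text
way outer(+64) tool x 0.06448332881602568 slope deg -0.43511076142508126 0.0004061885542556993 1.0
way inner(+54) tool x 0.05404827162286488 slope deg -0.13054768629488475 0.00019432389215533042 1.0
strip near(+48) tool x 0.04681634950118934 slope deg -0.02984559483569185 0.0002795820163636054 0.9722222222222222
lap edge tool y@0 0.11512484589687477 slope 0.34920892337601084 0.0002239464982794369
strip edge tool y@0 0.10473131851037398 slope 0.22920705145864576 0.00022072708141512788
```

Emit:
step_arm(
  commands=[
    {"travel": [0.001,0,0.008],"turn": [0,0,0]},
    {"travel": [0.001,0,0.014],"turn": [0,0,0]},
    {"travel": [0.001,0,0.017],"turn": [0,0,0]},
    {"travel": [0.001,0,0.017],"turn": [0,0,0]},
    {"travel": [0.001,0,0.018],"turn": [0,0,0]},
  ],
)

```text
time: 11.65
position: [0.6204, -0.019, 0.0677]
tool_rot: [-0.089, 3.14, 0.0]
ft_force: [0.3, -0.6, -1.4]
grip_width: 0.132
grip_force: 50.0
```

Emit:
step_arm(
  commands=[
    {"travel": [0,0,0.001],"turn": [0,0,0]},
    {"travel": [0,0,0.002],"turn": [0,0,0]},
    {"travel": [0,0,0.002],"turn": [0,0,0]},
  ],
)

```text
time: 11.95
position: [0.6205, -0.0189, 0.0665]
tool_rot: [-0.089, 3.14, 0.001]
ft_force: [-2.1, 0.2, 4.1]
grip_width: 0.132
grip_force: 50.0
```

```bash
python3 rel.py
```

```text
t 11.95 strip mid off (mm) 0.3578047141241117 edge to lap edge y(mm) -9.653010793214248 underside above seat(mm) 0.018843526706939506 yaw err deg 0.19492970399745424 zaxis [0.00060544 0.00039482] F [-2.05109355  0.23664375  4.10812165] 0.13223708168016302 49.998622527346015
```

Emit:
step_arm(
  commands=[
    {"travel": [0,0.004,0],"turn": [0,0,0.2]},
    {"travel": [0,0.008,0],"turn": [0,0,0.2]},
    {"travel": [0,0.012,0],"turn": [0,0,0.2]},
    {"travel": [0,0.016,0],"turn": [0,0,0.2]},
    {"travel": [0,0.02,0],"turn": [0,0,0.2]},
  ],
)

```text
time: 12.45
position: [0.6201, 0.0, 0.0665]
tool_rot: [-0.082, 3.138, -0.002]
ft_force: [0.1, -4.8, 5.6]
grip_width: 0.133
grip_force: 50.0
```

```bash
python3 rel.py; python3 look.py w6; python3 - <<'E'
import cv2
cv2.imwrite('pics/w6c.png',cv2.resize(cv2.imread('pics/w6.png')[60:340,120:640],None,fx=1.5,fy=1.5))
E
```

```text
t 12.45 strip mid off (mm) 0.9709068262415603 edge to lap edge y(mm) 9.308515024110745 underside above seat(mm) -0.019225482941968852 yaw err deg -0.046624183704604416 zaxis [ 0.00239139 -0.00134839] F [ 0.11459221 -4.84218962  5.5849563 ] 0.1330026069425364 50.002599796280265
12.45 [6.20142682e-01 3.66885388e-05 6.64807745e-02] [-8.19969000e-02  3.13816545e+00 -2.21379083e-03]
```

View pics/w6c.png

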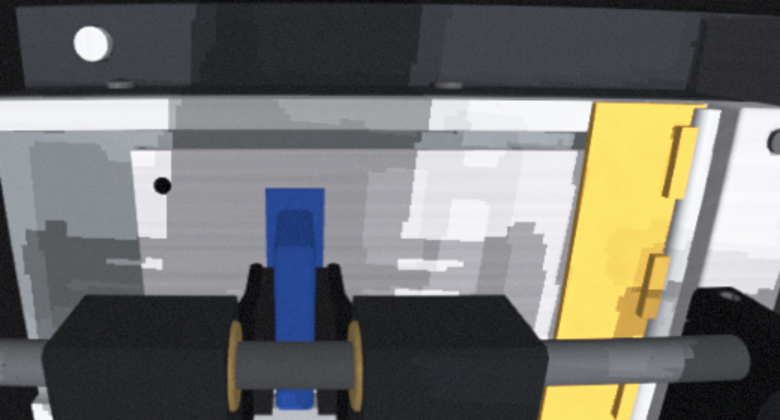

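The strip's rear corner is still at the same tool-relative pixel (about 207,160), so it hasn't slipped. Its front edge is now hidden under the yellow plate at crop col 585. I'll keep sliding.

Emit:
step_arm(
  commands=[
    {"travel": [0.0005,0.004,0],"turn": [0,0,0]},
    {"travel": [0.001,0.008,0],"turn": [0,0,0]},
    {"travel": [0.001,0.012,0],"turn": [0,0,0]},
    {"travel": [0.001,0.016,0],"turn": [0,0,0]},
    {"travel": [0.001,0.02,0],"turn": [0,0,0]},
  ],
)

```text
time: 13.0
position: [0.6181, 0.0199, 0.0665]
tool_rot: [-0.082, 3.138, -0.002]
ft_force: [0.7, -4.4, 5.8]
grip_width: 0.132
grip_force: 50.0
```

Emit:
step_arm(
  commands=[
    {"travel": [0,0.002,0],"turn": [0,0,0]},
    {"travel": [0,0.004,0],"turn": [0,0,0]},
    {"travel": [0,0.006,0],"turn": [0,0,0]},
  ],
)

```text
time: 13.3
position: [0.6177, 0.0259, 0.0665]
tool_rot: [-0.082, 3.138, -0.002]
ft_force: [0.3, -4.7, 5.6]
grip_width: 0.132
grip_force: 50.0
```

```bash
python3 rel.py
```

```text
t 13.3 strip mid off (mm) -0.06955746328530925 edge to lap edge y(mm) 35.25194642538848 underside above seat(mm) -0.04062708005762167 yaw err deg -0.043061193715174806 zaxis [ 0.00223817 -0.00133229] F [ 0.34840576 -4.678217    5.64455915] 0.13180122562143579 50.002737175673246
```

Emit:
step_arm(
  commands=[
    {"travel": [0,0.0015,0],"turn": [0,0,0]},
    {"travel": [0,0.003,0],"turn": [0,0,0]},
    {"travel": [0,0.004,0],"turn": [0,0,0]},
  ],
)

```text
time: 13.6
position: [0.6175, 0.0299, 0.0665]
tool_rot: [-0.082, 3.138, -0.002]
ft_force: [0.6, -5.2, 4.9]
grip_width: 0.136
grip_force: 50.0
```

Emit:
step_arm(
  commands=[
    {"travel": [0,0.0005,0],"turn": [0,0,0]},
    {"travel": [0,0.001,0],"turn": [0,0,0]},
  ],
)

```text
time: 13.8
position: [0.6175, 0.0308, 0.0665]
tool_rot: [-0.082, 3.138, -0.002]
ft_force: [-0.0, -4.7, 5.6]
grip_width: 0.136
grip_force: 50.0
```

Emit:
step_arm(
  commands=[
    {"travel": [0,0.0005,0],"turn": [0,0,0]},
    {"travel": [0,0.001,0],"turn": [0,0,0]},
  ],
)

```text
time: 14.0
position: [0.6175, 0.031, 0.0665]
tool_rot: [-0.082, 3.138, -0.004]
ft_force: [0.1, -6.8, 5.7]
grip_width: 0.134
grip_force: 50.0
```

Emit:
step_arm(
  commands=[
    {"travel": [0,0.0005,0],"turn": [0,0,0]},
    {"travel": [0,0.001,0],"turn": [0,0,0]},
  ],
)

```text
time: 14.2
position: [0.6174, 0.0311, 0.0665]
tool_rot: [-0.081, 3.138, -0.005]
ft_force: [0.5, -8.1, 5.8]
grip_width: 0.133
grip_force: 50.0
```

The strip stopped at y = 0.031, where I predicted the carriage face, and the y force is rising. So it's home; now I press it down.

Emit:
step_arm(
  commands=[
    {"travel": [0,0.001,0.001],"turn": [0,0,0]},
    {"travel": [0,0.0015,0.002],"turn": [0,0,0]},
    {"travel": [0,0.0015,0.003],"turn": [0,0,0]},
    {"travel": [0,0.0015,0.003],"turn": [0,0,0]},
  ],
)

```text
time: 14.6
position: [0.6175, 0.0311, 0.0664]
tool_rot: [-0.079, 3.138, -0.006]
ft_force: [-7.7, -10.5, 21.8]
grip_width: 0.132
grip_force: 50.0
```

Emit:
step_arm(
  commands=[
    {"travel": [0,0,0],"turn": [0,0,0]},
    {"travel": [0,0,0],"turn": [0,0,0]},
    {"travel": [0,0,0],"turn": [0,0,0]},
  ],
)

```text
time: 14.9
position: [0.6175, 0.0311, 0.0664]
tool_rot: [-0.079, 3.138, -0.006]
ft_force: [-6.3, -10.9, 21.8]
grip_width: 0.132
grip_force: 50.0
```

```bash
python3 rel.py
```

```text
t 14.9 strip mid off (mm) -0.02391857393751616 edge to lap edge y(mm) 40.44629368934817 underside above seat(mm) -0.07057732770835573 yaw err deg -0.15645455216958926 zaxis [ 0.00252274 -0.00378752] F [ -6.30756776 -10.93322115  21.81791489] 0.13225068778819365 50.02558432985097
```

```bash
python3 look.py w7; python3 - <<'E'
from h import *
s=ctrl.get_image('scene')[200:350,280:500,::-1]; w=cv2.imread('pics/w7.png')
o=np.zeros((590,640,3),np.uint8); o[:300,:440]=cv2.resize(s,(440,300),interpolation=cv2.INTER_CUBIC); o[305:585,:]=w[40:320]
cv2.imwrite('pics/fin.png',o)
E
```

```text
14.9 [0.61749898 0.03107781 0.06642942] [-0.07899163  3.13816619 -0.0060426 ]
```

View pics/fin.png

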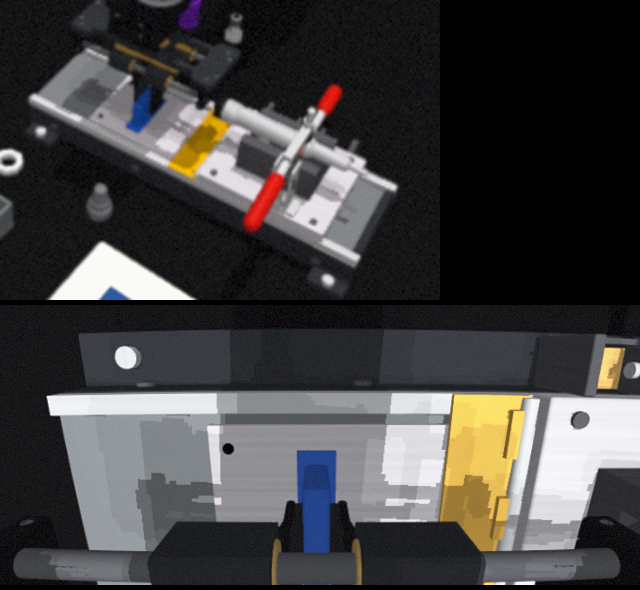

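```bash
python3 - <<'E'
from h import *
ms=cam('scene');ex=np.array([.9986,.053,0]);P=np.array([.5322,.2064,.039])
for d in(6,64): 
    f=np.radians(d);print(d,proj(ms,P+.07*(-np.cos(f)*ex+np.sin(f)*np.array([0,0,1]))))
a=cv2.imread('pics/scene0.png')[:,:,::-1].copy(); b=ctrl.get_image('scene')
for im in(a,b): print([np.round(cv2.minAreaRect(x)[0]) for x in blobs(im,(0,150,80),(8,255,255),50) if 380<cv2.minAreaRect(x)[0][0]<500])
E
```

```text
6 [[443.45676128 249.98600691]]
64 [[441.45146549 242.58149997]]
[array([411., 301.]), array([442., 243.])]
[array([411., 301.]), array([445., 249.])]
```

The scene view also shows the lever down: its grip is at (445,249), against (443,250) predicted for fully down. The lap plate lies flat and the strip is home and pressed with about 22 N, so I'm handing in.

```bash
python3 -c "
from bench import ctrl
print(ctrl.close_job())"
```

```text
the job is handed in; nothing more can be done
None
```

I handed the job in at about 15 s of robot time. The cam lever is fully down. The strip is tucked under the flat lap plate, home against the carriage, and still held and pressed onto its seat at about 22 N.

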